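# Shut the red branch of the bench air manifold

### The arm

A 6-joint arm with a two-finger parallel gripper is mounted at the origin on a cart in front of the work surface, level with it; the furniture and walls round the work are solid. World frame = base frame: x ahead of the robot, y to its left, z up, the work surface at z = 0. Lengths are in m, angles in rad, forces in N, time in s.
With the tool pointing down it reaches from about 0.375 to 0.925 m from the base axis. Payload 5.7 kg.
Tool frame: the origin (TCP) lies midway between the tips of the shut fingers; the grasp point (between the pads) lies 19 mm behind it; z points along the fingers, x is the direction in which the jaws open and shut, and the axes are right-handed (so a half turn about z gives the same grasp; the last joint's range is limited). The gripper opens to 88 mm and grips with 3 to 60 N. Pads are 20 mm wide; open, the fingers measure 115 mm over their backs; the gripper's body (75 mm by 178 mm) begins 61 mm behind the grasp point.
Start: joints at [1.149, 0.359, 1.51, -0, 1.272, -0.115], TCP at [0.181, 0.572, 0.223] pointing down, gripper open.
Joint ranges: [-2.97, 2.97], [-1.01, 2.36], [0.21, 2.38], [-0.96, 4.11], [0.2, 2.71], [-2.98, 2.98]. Speed limits (rad/s): [2.39, 2.39, 3.14, 3.14, 3.14, 3.14].

### API

Orientations are given as a unit quaternion [x, y, z, w].
In Python, from bench import move_ptp, servo_line, goto_joints, move_gripper, sleep, inverse_kinematics, capture, PlanningError, close_job, spot_in, silhouettes, current_clock, current_joint_pos, current_qvel, current_joint_torque, current_position, current_orientation, current_force, current_torque, current_finger_gap gives the robot as it stands. Calls block until the motion is done:
- move_ptp(position, orientation): joint-space move of the TCP to a pose.
- servo_line(position, orientation=None, rate=0.15, contact_N=None): straight line of the TCP; orientation=None keeps the orientation; rate is the mean speed in m/s. With contact_N (N) it stops when the force on the tool has changed by that much, and returns True; else False.
- goto_joints(angles): joint-space move.
- move_gripper(opening): finger opening in m; the grip force is fixed at half the most; returns when the fingers have stopped.
- sleep(seconds).
- inverse_kinematics(position, orientation): joint angles nearest the present ones, or None.
- capture(name): name is "scene" or "side" or "wrist"; returns a dict with "image" (420x560x3 uint8, blue, green, red), "range_z" (420x560 float32, m along the optical axis (not along the pixel's ray), 0 where there is no reading), "intrinsics" (3x3 intrinsics, pixels), "k1" (the pictures are not rectified: a ray, as slopes to the right and down, at radius r is drawn at 1 + k1 r^2 times it, then the intrinsics apply), "R" (3x3) and "t" (3): a world point X has camera coordinates R X + t. Camera axes: x right, y down, z forward; pixel columns grow to the right and rows downward; lengths in m; the calibration is good to about 2 mm. A picture is of the moment at which its call begins.
A pose or a line that the arm cannot do raises PlanningError and nothing moves.
- close_job(): hands the job in, once; it reports no verdict.
Trained networks look in the newest picture that a camera, given by its name, has taken for a name from the list of things; names that differ only in an ending like _2 or _b are one class to them, and where a whole thing is asked for, a point or a joint stands for the part that bears it (a point fixed in the world has none). Each returns a list of dicts, best first, with "conf" (0 to 1); they miss things now and then, are a little off and sometimes report something else, mostly with a low value. They report only what shows in the picture. A call takes as long as a camera call.
- spot_in(camera, query): "xy" ([column, row] in pixels, amid what is visible of it).
- silhouettes(camera, query): "region" (420x560 bool, what is visible of it) and "xy" ([column, row] in pixels, amid what is visible of it).
Readings, each from a call of its own:
- current_clock(): time.
- current_joint_pos(): joint angles.
- current_qvel(): joint speeds.
- current_joint_torque(): joint torques, N m.
- current_position(): TCP position.
- current_orientation(): TCP orientation.
- current_force(): force on the tool from outside, world axes, zero at the start.
- current_torque(): the same for the moment, N m.
- current_finger_gap(): finger opening in m.
Only numpy, scipy, OpenCV 4.12 (cv2) and the standard library are available. Lean on these libraries where they do the work, as an engineer would, in place of code of your own. Each camera call takes 0.05 s, during which the arm holds its last target. There are 200 camera calls.

### The job

The air line is about to be coupled to the manifold box on the bench, and the branch with the red handle must be off first. Slide the cover all the way back, push the red handle fully shut (a quarter turn clockwise, across its pipe) without shifting the two blue ones, then slide the cover fully home over the handles again. Just push with the fingertips: grip and lift nothing, do not disturb the things lying around, and finish clear of everything.

Things in the scene. Friction and masses are not known exactly. Their poses are not given: they have to be found in the camera images.
- valve_box: Grey steel manifold box, 180 (x) x 280 (y) x 88 mm high; does not shift when pushed. Origin: centre of its underside, on the bench; x points away from the robot, y to the left, z up. Front half: open-topped valve bay; rear half: blank deck. Side rails reach z = 88 mm. Couplings stick out 26 mm from the front at z = 20 to 45 mm, an inlet plug 21 mm from the right end.
- cover (a joint): Sliding aluminium cover, in m: 0 = fully home over the bay (handles hidden), 0.086 = fully back over the deck, at its stop. It runs in rails along the box's x axis, cannot lift off, needs about 3 N to move and stays where it is left. May start up to 8 mm open.
- cover_lip (a point): Middle of the upright lip at the cover's front edge: a flange 3 mm thick (x), 220 long (y), 24 tall (z), rubber strip (6 mm thick) on top. Axes as the box's. The lip's top is 13 mm above the point, the flat of the cover 12 mm below it (z = 82 mm). Cover home: 86 mm in front of the box's origin. Push the lip's front face to open, its rear face to close.
- red_valve: Brass valve with the red handle, at any of three stations in the bay: x = -22, y = -72, -2 or 68 mm in the box's frame (blue ones at the others). Bay opening: x = -79 to -3, y = -137 to 137 mm. Origin: on the handle's pivot axis, at bench height; axes as the box's. Its body reaches z = 51 mm, the handle's pivot nut 64 mm.
- red_handle (a joint): Red handle in rad: 0 = open, pointing to the box's front (-x); 1.571 = fully shut, against its stop, pointing to the box's left (+y). It turns clockwise seen from above, needs about 0.22 N m, and stays where it is left. It may start up to 0.3 rad from open.
- red_sleeve (a point): Centre of the red sleeve on the handle, 31 mm from the pivot axis, at z = 61 mm. The sleeve is 30 mm long (16 to 46 mm from the pivot), 11 mm wide and 12 mm tall (z = 55 to 67 mm). The point's -x axis points along the handle away from the pivot; y is across it.
- blue_1_handle (a joint): One blue handle, same make and meaning as the red one; stays open (starts within 0.15 rad of open).
- blue_2_handle (a joint): The other blue handle, likewise.
- blue_1_sleeve (a point): Centre of one blue sleeve, placed and sized as on the red handle.
- blue_2_sleeve (a point): Centre of the other blue sleeve, likewise.
- vee_block: Ground steel vee block, 57x56x34 mm, loose, to the right of the box. Origin: centre of its underside. Leave it alone.
- screwdriver: Red screwdriver, 182x34x28 mm, loose, lying along its own y axis to the right of the box; origin under its centre. Leave it alone.
- pivot_block: Small alloy pivot block, 18x20x28 mm, loose, in front of the box to the right; origin: centre of its underside. Leave it alone.

How it is judged:
By the outcome, as a careful person would: the job done as asked, in the order asked, and still so for the second after the job is handed in, with the robot touching nothing.
It also fails if it takes over 51 s, if anything falls off the work surface, if the arm or the gripper's body presses on something with over 40 N, if the wrist force passes 120 N, or if a joint passes its speed limit or range.

## Working session

There is one attempt and no reset: what is moved stays moved. The work goes in short steps, each a Python script; the robot and the scene stay as the last script left them, time stands still between calls to the robot, and variables do not carry over. Pictures are saved under pics/ and viewed, about 8 in all and at most 12, crops included, and the job is handed in when it is done.

```bash
mkdir -p pics; ls; cat > h.py <<'E'
import numpy as np, cv2
from bench import *
def world(c,uv,z=None,depth=None):
    K=c["intrinsics"];d=np.array([(uv[0]-K[0,2])/K[0,0],(uv[1]-K[1,2])/K[1,1]])
    s=d.copy()
    for _ in range(20): s=d/(1+c["k1"]*(s@s))
    r=np.array([s[0],s[1],1.]);R=c["R"];o=-R.T@c["t"];w=R.T@r
    return o+w*(depth if depth is not None else (z-o[2])/w[2])
def cloud(c,mask):
    v,u=np.nonzero(mask&(c["range_z"]>0))
    K=c["intrinsics"];d=np.stack([(u-K[0,2])/K[0,0],(v-K[1,2])/K[1,1]],1);s=d.copy()
    for _ in range(20): s=d/(1+c["k1"]*(s**2).sum(1))[:,None]
    z=c["range_z"][v,u];P=np.c_[s*z[:,None],z]
    return (P-c["t"])@c["R"]
E
python3 - <<'E'
from h import *
for n in("scene","side"):
    c=capture(n);cv2.imwrite(f"pics/{n}0.png",c["image"])
    print(n,-c["R"].T@c["t"])
    for q in("valve_box","cover","cover_lip","red_valve","red_sleeve","vee_block","screwdriver","pivot_block"):
        for r in silhouettes(n,q)[:2]:
            P=cloud(c,r["region"]); print(q,round(r["conf"],2),r["xy"],len(P), np.round(np.percentile(P,[2,50,98],axis=0),3).tolist() if len(P) else"")
print(current_clock())
E
```

```text
pics
scene [-0.11487668 -0.43288086  0.60716597]
valve_box 0.7 [259.8, 192.4] 12851 [[0.421, -0.007, 0.011], [0.483, 0.109, 0.076], [0.625, 0.275, 0.105]]
cover 0.86 [251.8, 188.4] 3404 [[0.43, 0.017, 0.08], [0.483, 0.122, 0.083], [0.536, 0.259, 0.107]]
cover 0.44 [258.5, 191.9] 12775 [[0.421, -0.007, 0.012], [0.483, 0.109, 0.076], [0.623, 0.275, 0.105]]
cover_lip 0.98 [249.5, 187.7] 3505 [[0.43, 0.015, 0.08], [0.483, 0.122, 0.083], [0.538, 0.259, 0.107]]
screwdriver 0.7 [371.2, 307.2] 874 [[0.409, -0.258, 0.0], [0.415, -0.185, 0.019], [0.436, -0.088, 0.03]]
pivot_block 0.54 [290.0, 295.8] 257 [[0.361, -0.075, -0.0], [0.366, -0.068, 0.018], [0.377, -0.047, 0.029]]
side [0.39245196 0.80856287 0.71392858]
valve_box 0.59 [244.9, 270.4] 13410 [[0.426, 0.009, 0.013], [0.522, 0.195, 0.077], [0.62, 0.291, 0.091]]
cover_lip 0.7 [265.5, 249.1] 4474 [[0.435, 0.011, 0.079], [0.486, 0.151, 0.081], [0.539, 0.253, 0.106]]
vee_block 0.92 [245.9, 186.1] 435 [[0.54, -0.158, 0.003], [0.566, -0.127, 0.024], [0.593, -0.108, 0.036]]
screwdriver 0.68 [310.4, 170.9] 261 [[0.412, -0.243, 0.015], [0.425, -0.197, 0.025], [0.441, -0.152, 0.03]]
pivot_block 0.49 [330.0, 212.9] 73 [[0.366, -0.069, 0.004], [0.373, -0.056, 0.019], [0.38, -0.053, 0.029]]
0.9
```

```bash
python3 - <<'E'
import cv2,numpy as np
a=cv2.imread("pics/scene0.png");b=cv2.imread("pics/side0.png")
cv2.imwrite("pics/both.png",cv2.resize(np.hstack([a[80:380,120:460],b[100:400,100:440]]),(800,353)))
E
```

```text
(no output)
```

View pics/both.png

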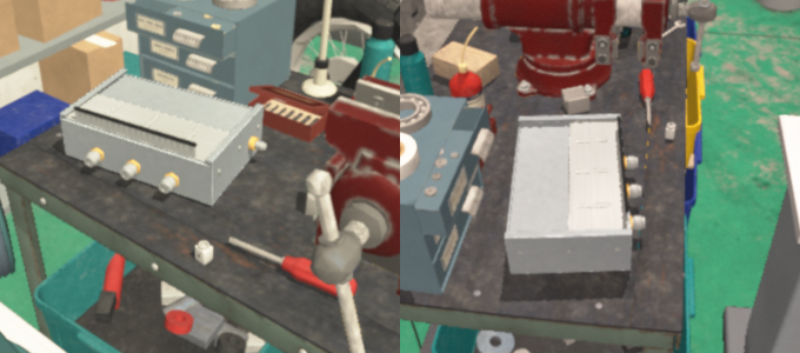

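```bash
python3 - <<'E'
from h import *
# lip top strip points -> line; rails z=88 
pts=[]
for n in("scene","side"):
    c=capture(n)
    r=silhouettes(n,"cover_lip")[0]; P=cloud(c,r["region"])
    L=P[P[:,2]>0.1]; 
    l=cv2.fitLine(L[:,:2].astype(np.float32),cv2.DIST_HUBER,0,.01,.01).ravel()
    print(n,len(L),l,"yaw",np.degrees(np.arctan2(-l[0]*np.sign(l[1]),abs(l[1]))))
    t=(L[:,:2]-l[2:])@l[:2];print("ends",[(l[2:]+l[:2]*k).round(4).tolist() for k in np.percentile(t,[0.5,99.5])], L[:,2].max())
    r=silhouettes(n,"valve_box")[0]; P=cloud(c,r["region"]); Q=P[(P[:,2]>.07)&(P[:,2]<.093)]
    print("rect",cv2.minAreaRect(Q[:,:2].astype(np.float32)*1000),len(Q))
E
```

```text
scene 449 [ 0.15326491 -0.98818517  0.44649512  0.12026154] yaw 8.81618
ends [[0.4284, 0.2368], [0.462, 0.0202]] 0.10944105415243766
rect ((530.1747436523438, 142.7267608642578), (185.95423889160156, 284.0964660644531), 8.764406204223633) 7366
side 234 [ 0.15692556 -0.98761046  0.44517255  0.14693956] yaw 9.028488
ends [[0.4305, 0.2395], [0.4644, 0.0262]] 0.10890118859984561
rect ((530.70361328125, 142.22991943359375), (179.46307373046875, 283.3360290527344), 8.887774467468262) 10280
```

The picture shows the box with its cover home, the dark lip at the front edge. A drawer cabinet stands behind it, the screwdriver and pivot block are front right, and the vee block is right. Next I'll check the clearance around it.

```bash
cat >> h.py <<'E'
YAW=np.radians(8.85);C=np.array([.5305,.1425])
ex=np.array([np.cos(YAW),np.sin(YAW)]);ey=np.array([-ex[1],ex[0]])
def bx(x,y,z): return np.r_[C+x*ex+y*ey,z]
def tobox(P): d=np.asarray(P)[...,:2]-C; return np.stack([d@ex,d@ey,np.asarray(P)[...,2]],-1)
E
python3 - <<'E'
from h import *
A=[]
for n in("scene","side"):
    c=capture(n);A.append(cloud(c,np.ones((420,560),bool)))
P=np.vstack(A);B=tobox(P)
# max height map, 5cm cells in box frame
xs=np.arange(-.35,.3,.05);ys=np.arange(-.35,.5,.05)
print("     ",[f"{y:.2f}" for y in ys])
for x in xs:
    print(f"{x:.2f}",[ (lambda m:f"{np.percentile(B[m,2],99)*1000:4.0f}" if m.sum()>3 else "   -")((abs(B[:,0]-x-.025)<.025)&(abs(B[:,1]-y-.025)<.025)) for y in ys])
print(current_orientation(),current_joint_pos(),current_finger_gap())
from scipy.spatial.transform import Rotation as R
for ax in(ex,-ex,ey,-ey):
    z=np.array([0,0,-1.]);x=np.r_[ax,0];q=R.from_matrix(np.c_[x,np.cross(z,x),z]).as_quat()
    print(q,inverse_kinematics(bx(-.12,0,.15),q),inverse_kinematics(bx(.03,0,.1),q))
E
```

```text
['-0.35', '-0.30', '-0.25', '-0.20', '-0.15', '-0.10', '-0.05', '-0.00', '0.05', '0.10', '0.15', '0.20', '0.25', '0.30', '0.35', '0.40', '0.45']
-0.35 ['-790', '-791', '-792', '-790', '-791', '-792', '   -', '   -', '   -', '   -', '   -', '   -', '   -', '   -', ' 347', ' 242', '   -']
-0.30 [' 259', '-260', '-261', '   -', '-793', '   -', '   -', '   -', '   -', '   -', '   -', '   -', '   -', '   -', ' 347', ' 439', ' 408']
-0.25 ['   3', '   3', '   3', '   3', '   2', '   1', '-252', '-255', '-254', '-254', '-253', '   -', '   -', '   -', '   -', '   -', ' 460']
-0.20 [' 268', '  27', '  19', '  29', '   3', '   3', '   2', '   2', '   3', '   2', '   2', '   1', '   -', '   -', '   -', '   -', '   -']
-0.15 [' 268', '  19', '  17', '   3', '   3', '  43', '  43', '  42', '  43', '   3', '   2', '   2', '   -', '   -', '   -', '   -', '   -']
-0.10 [' 268', '   3', '   3', '   3', ' 104', ' 107', ' 107', ' 107', ' 107', ' 105', '   3', '   2', '   -', '   -', '   -', '   -', '   -']
-0.05 [' 195', '  36', '   3', '   3', '  90', '  84', '  84', '  84', '  84', '  89', '   3', ' 
[... 1178 characters left out ...]
-4.44089210e-16
  9.84883098e-01 -2.28328789e-02] [ 1.37586530e-01  4.64621648e-01  1.68617372e+00 -4.44089210e-16
  9.90797284e-01 -1.68751083e-02]
[-0.07715407  0.99701918  0.          0.        ] None None
[0.65044286 0.75955519 0.         0.        ] [ 1.31628760e-01  2.06686165e-01  1.95002339e+00 -4.44089210e-16
  9.84883098e-01 -1.59362921e+00] [ 1.37586530e-01  4.64621648e-01  1.68617372e+00 -4.44089210e-16
  9.90797284e-01 -1.58767144e+00]
[ 0.75955519 -0.65044286  0.         -0.        ] [ 1.31628760e-01  2.06686165e-01  1.95002339e+00 -4.44089210e-16
  9.84883098e-01  1.54796345e+00] [ 1.37586530e-01  4.64621648e-01  1.68617372e+00 -4.44089210e-16
  9.90797284e-01  1.55392122e+00]
```

```bash
cat >> h.py <<'E'
from scipy.spatial.transform import Rotation as Ro
def qd(a): # tool down, tool x along 2D dir a
    z=np.array([0,0,-1.]);x=np.r_[a,0];return Ro.from_matrix(np.c_[x,np.cross(z,x),z]).as_quat()
def tb(): return np.round(tobox(current_position()),4)
E
python3 - <<'E'
from h import *
c=capture("wrist");T=Ro.from_quat(current_orientation()).as_matrix()
print("cam in tool",T.T@(-c["R"].T@c["t"]-current_position()))
move_gripper(0.0)
move_ptp(bx(-.118,0,.16),qd(ey))
servo_line(bx(-.118,0,.092),rate=.1)
print(tb(),current_force(),current_clock())
print(servo_line(bx(-.03,0,.092),rate=.07,contact_N=30),tb(),current_force())
print(servo_line(bx(.006,0,.092),rate=.03,contact_N=20),tb(),current_force())
servo_line(bx(-.04,0,.092),rate=.1)
servo_line(bx(-.10,0,.20),rate=.15)
print(current_clock())
for n in("scene","side","wrist"):
    c=capture(n);cv2.imwrite(f"pics/{n}1.png",c["image"])
    for q in("cover_lip","red_sleeve","blue_1_sleeve"):
        for r in silhouettes(n,q)[:3]:
            P=cloud(c,r["region"])
            if len(P)>5:
                B=tobox(P);print(n,q,round(r["conf"],2),r["xy"],len(P), np.round(np.percentile(B,[2,50,98],axis=0)*1000).tolist())
E
```

```text
cam in tool [ 1.09076980e-04 -7.22391733e-02 -1.61378302e-01]
[-1.176e-01  1.000e-04  9.230e-02] [-0.10568972 -0.88572501 -0.11184352] 5.3667
False [-0.0296  0.      0.0922] [-0.76870004 -0.03424417  0.3181461 ]
True [-0.0159  0.0001  0.0911] [-0.22191056 -0.23555946  0.48682278]
8.825
scene cover_lip 0.71 [273.1, 168.5] 2784 [[-4.0, -118.0, 80.0], [37.0, -11.0, 83.0], [80.0, 123.0, 107.0]]
scene red_sleeve 0.64 [210.3, 184.9] 117 [[-80.0, 61.0, 10.0], [-45.0, 72.0, 63.0], [25.0, 138.0, 78.0]]
scene blue_1_sleeve 0.62 [280.1, 203.1] 55 [[-60.0, -78.0, 55.0], [-44.0, -74.0, 64.0], [-24.0, -69.0, 68.0]]
side cover_lip 0.91 [216.4, 251.1] 4310 [[-1.0, -127.0, 79.0], [41.0, 14.0, 81.0], [82.0, 117.0, 106.0]]
side red_sleeve 0.61 [267.0, 280.9] 211 [[-63.0, 18.0, 8.0], [-40.0, 75.0, 60.0], [-14.0, 85.0, 68.0]]
side blue_1_sleeve 0.72 [268.0, 230.1] 130 [[-66.0, -121.0, 8.0], [-48.0, -68.0, 62.0], [-20.0, -63.0, 69.0]]
wrist cover_lip 0.58 [279.1, 362.5] 651 [[-3.0, -130.0, 80.0], [59.0, -0.0, 81.0], [81.0, 129.0, 86.0]]
wrist red_sleeve 0.94 [357.2, 254.8] 490 [[-66.0, 63.0, 55.0], [-47.0, 73.0, 64.0], [-22.0, 82.0, 67.0]]
wrist blue_1_sleeve 0.8 [207.3, 255.5] 582 [[-68.0, -78.0, 54.0], [-47.0, -69.0, 64.0], [-23.0, -64.0, 67.0]]
```

View pics/wrist1.png

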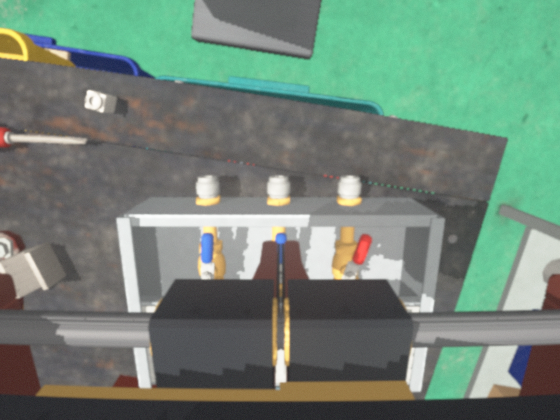

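```bash
cat >> h.py <<'E'
def handles():
    c=capture("wrist");out=[]
    for q in("red_sleeve","blue_1_sleeve"):
        for r in silhouettes("wrist",q)[:3]:
            m=cv2.erode(r["region"].astype(np.uint8),np.ones((3,3)))>0
            B=tobox(cloud(c,m));B=B[(B[:,2]>.055)&(B[:,2]<.075)]
            if len(B)<30: continue
            l=cv2.fitLine(B[:,:2].astype(np.float32),cv2.DIST_HUBER,0,.01,.01).ravel()
            if abs(l[0])>abs(l[1]): l[:2]*=-np.sign(l[0])
            else: l[:2]*=np.sign(l[1])
            print(q,round(r["conf"],2),"mid",B.mean(0).round(4),"angle",round(float(np.arctan2(l[1],-l[0])),3))
    return c
E
python3 - <<'E'
from h import *
c=handles()
B=tobox(cloud(c,np.ones((420,560),bool)))
L=B[(B[:,2]>.1)&(B[:,2]<.115)&(abs(B[:,1])<.1)];print("lip",len(L),np.percentile(L,[5,50,95],axis=0).round(4) if len(L) else "")
E
```

```text
red_sleeve 0.82 mid [-0.0467  0.0736  0.0626] angle 0.292
blue_1_sleeve 0.73 mid [-0.0488 -0.0693  0.0631] angle 0.12
lip 0
```

The red handle is the left one (image right, about pixel 363,250, y = +68), starting at about 0.29 rad. The cover is back and the blue handles point forward at columns 208 and 280. I'll push red round with the tool turning along with it.

```bash
cat > turn.py <<'E'
from h import *
pv=np.array([-.022,.068]);Z=.057
def pose(th,d,r=.030,tt=None):
    u=np.array([-np.cos(th),np.sin(th)]);v=np.array([np.sin(th),np.cos(th)])
    p=pv+r*u-d*v
    tt=th if tt is None else tt; a=np.sin(tt)*ex+np.cos(tt)*ey
    return p,qd(a)
def go(p,q,z=Z,**k): return servo_line(bx(*p,z),q,**k)
p,q=pose(.29,.028,.028,0.)
go(p,q,.13,rate=.2)
print("down contact",go(p,q,rate=.08,contact_N=8),tb())
p,q=pose(.29,.021,.029,.29);print(go(p,q,rate=.04,contact_N=25),tb())
for th in np.linspace(.45,1.571,7):
    s=go(*pose(th,.0185),rate=.05,contact_N=30)
    print(round(th,2),s,tb(),current_force().round(1))
    if s: break
E
cat > t1.py <<'E'
from turn import *
p,q=pose(1.571,.0185)
print("final",go(p+[.012,0],q,rate=.02,contact_N=18),tb(),current_force().round(1))
go(p-[.012,0],q,rate=.05)
go(p-[.012,0],q,.13,rate=.15)
servo_line(bx(-.10,0,.20),qd(ey),rate=.2)
c=handles();cv2.imwrite("pics/wrist2.png",c["image"]);print(current_clock())
E
python3 t1.py
```

```text
down contact False [-0.0564  0.0492  0.0574]
False [-0.0555  0.0562  0.0574]
0.45 False [-0.057   0.0643  0.0571] [-0.3  0.1 -0.1]
0.64 False [-0.0573  0.0704  0.057 ] [ 0.9 -4.1  1.3]
0.82 False [-0.0562  0.0772  0.057 ] [ 0.2 -3.5  1.3]
1.01 False [-0.0542  0.0834  0.0568] [ 0.1 -4.4  0.7]
1.2 False [-0.0509  0.089   0.0568] [-1.3 -3.4  1.2]
1.38 False [-0.0466  0.094   0.0567] [-3.5 -3.3  1.5]
1.57 False [-0.0413  0.098   0.0567] [-3.5 -3.4  0.2]
final True [-0.0378  0.0985  0.0561] [ 0.1 -0.4 -0.1]
red_sleeve 0.74 mid [-0.0248  0.0866  0.0614] angle 1.557
blue_1_sleeve 0.76 mid [-0.0481 -0.0692  0.0631] angle 0.079
17.4083
```

View pics/wrist2.png

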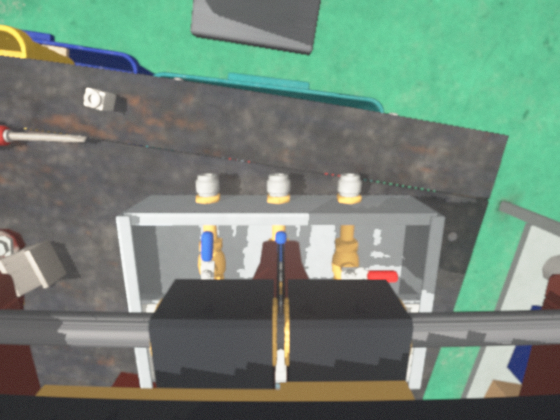

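The red handle now lies straight across its pipe (sleeve at about 368–397, row 276) and the blue handles are unmoved. Next I'll check the lip travel, then close the cover.

```bash
cat >> h.py <<'E'
def lip():
    for n in("scene","side"):
        c=capture(n);r=silhouettes(n,"cover_lip")
        if r:
            B=tobox(cloud(c,r[0]["region"]));L=B[(B[:,2]>.1)&(B[:,2]<.115)&(abs(B[:,1])<.1)]
            print(n,"lip x",np.median(L[:,0]).round(4) if len(L) else None,len(L))
        cv2.imwrite(f"pics/{n}_{int(current_clock()*10)}.png",c["image"])
E
python3 - <<'E'
from h import *
lip()
servo_line(bx(-.05,0,.20),rate=.2)
lip()
servo_line(bx(.03,0,.17),rate=.2)
print(servo_line(bx(.03,0,.092),rate=.08,contact_N=8),tb())
print(servo_line(bx(-.055,0,.092),rate=.07,contact_N=30),tb(),current_force().round(1))
print(servo_line(bx(-.085,0,.092),rate=.03,contact_N=20),tb(),current_force().round(1))
servo_line(bx(-.055,0,.094),rate=.1)
servo_line(bx(-.055,0,.20),rate=.2)
move_ptp([.25,.45,.3],qd(ey))
print(current_clock());lip()
E
ls pics
```

```text
scene lip x -0.0024 376
side lip x 0.0002 216
scene lip x -0.0024 377
side lip x 0.0 237
False [0.0305 0.     0.0925]
False [-0.0554 -0.      0.0918] [ 1.1 -0.4  1.4]
True [-0.0732 -0.0001  0.0927] [ 0.6 -0.1  0.6]
24.5
scene lip x -0.0883 409
side lip x -0.0858 224
both.png
scene0.png
scene1.png
scene_175.png
scene_181.png
scene_246.png
side0.png
side1.png
side_176.png
side_182.png
side_247.png
wrist1.png
wrist2.png
```

```bash
python3 -c "
import cv2,numpy as np
a=cv2.imread('pics/scene_246.png');b=cv2.imread('pics/side_247.png')
cv2.imwrite('pics/fin.png',cv2.resize(np.hstack([a[80:380,120:460],b[100:400,100:440]]),(800,353)))"
```

```text
(no output)
```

View pics/fin.png

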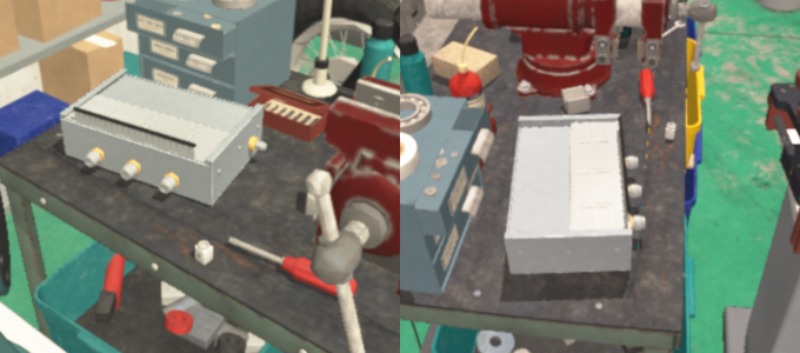

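The final view shows the cover home, the loose things where they were, and the arm clear. I'm handing the job in.

```bash
python3 -c "
from bench import *
print(current_force(),current_clock());close_job()"
```

```text
[-0.61730279 -0.50023043  0.44737237] 24.7
the job is handed in; nothing more can be done
```

The red branch is shut and the cover is fully home again. The job was handed in at about 25 s of the allowed 51 s.

- **Cover back:** I pushed the lip to its stop, and contact stopped the push. The finger halted about 4 mm earlier than I had calculated. The cameras put the lip within 3 mm of the fully back position.
- **Red handle:** It was at the left station, starting at about 0.29 rad. I turned it until it hit its stop; the wrist camera then measured 1.557 rad, and the picture showed it square across its pipe.
- **Blue handles:** They looked unmoved in the wrist pictures. The network measured only one of them, 0.12 rad before and 0.08 rad after, which is within its noise. I checked the middle one only by eye.
- **Cover home:** I pushed the lip's rear face until contact. The lip moved 85.9 mm between the two ends, against the stated 86 mm.
- **At the end:** The vee block, screwdriver and pivot block look unmoved, and the arm is parked clear with no contact force beyond sensor noise.

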